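Seat the portafilter in the grinder's rest and start the dose

ROBOT

A 6-joint arm with a two-finger parallel gripper is mounted at the origin on a cart in front of the work surface, level with it; the furniture and walls round the work are solid. World frame = base frame: x ahead of the robot, y to its left, z up, the work surface at z = 0. Lengths are in m, angles in rad, forces in N, time in s.
With the tool pointing down it reaches from about 0.35 to 0.875 m from the base axis. Payload 4.2 kg.
Tool frame: the origin (TCP) lies between the finger pads; the fingertips stand arm.tcp_to_tips ahead of it and the grasp point (between the pads) lies 8 mm behind it (arm.tcp_to_tips is the distance from the TCP to the fingertips, in m); z points along the fingers, y is the line along which they close (so a half turn about z gives the same grasp; the last joint's range is limited). The gripper opens to 87 mm and grips with 3 to 60 N. Pads are 19 mm wide; open, the fingers measure 117 mm over their backs; the gripper's body (75 mm by 190 mm) begins 51 mm behind the grasp point.
Start: joints at [1.525, 0.385, 0.008, 0, -1.194, -0.259], TCP at [0.188, 0.596, 0.234] pointing down, gripper open.
Joint ranges: [-3.14, 3.14], [-1.21, 2.06], [-1.07, 1.41], [-3.16, 2.05], [-2.99, -0.16], [-3.1, 3.1]. Speed limits (rad/s): [2.79, 2.79, 3.14, 3.14, 3.14, 3.14].

INTERFACE

Orientations are given as a rotation vector (axis times angle).
In Python, from workcell import arm, snapshot, calibration gives the robot as it stands.
- The arm moves only by the tool play_rows, never from a script. Its argument "steps" is text: rows parted by semicolons, each of 7 numbers parted by spaces: the shift along the world's x, y, z in cm, then the turn, a rotation vector about the world's x, y, z in rad, then the opening, from 0 (shut) to 1 (fully open). In form: dx dy dz wx wy wz jaw; .... A call has 1 to 5 rows; each row shifts and turns the commanded pose from where the row before left it; what a row does not reach is not made up. A row lasts 1/10 s, in which the tool goes at most 50 mm and 8.59 degrees, less where a joint would pass 70% of its speed; a pose out of reach is approached as far as the arm can. A call with a gripper value outside its range is refused whole. The fingers move at their own pace and stop on an object; "grip_force" is the grip in N (left out, the last holds). Time passes only in rows, so rows that do not move let the fingers close. It gives the time, the measured TCP pose, the force, the opening and the grip force at its end, in the units of the state.
- arm.sense(): the state, without advancing time (a new reading comes with each control period).
- snapshot(name): name is "scene" or "side" or "wrist"; returns (picture, depth): 420x560x3 uint8, blue, green, red; 420x560 float32, m along the optical axis (not along the pixel's ray), 0 where there is no reading.
- calibration(name): a dict with "mtx" (3x3 intrinsics, pixels), "xyz" and "orientation" of the camera in the world. Camera axes: x right, y up, looking along -z (the intrinsics and any distortion apply to the point x, -y, -z); pixel columns grow to the right and rows downward; lengths in m; the calibration is good to about 2 mm. A picture is of the moment at which its call begins: read the wrist's pose just before it. calibration takes no time and is no camera call; for the wrist camera it gives the pose at the moment of the call.
- arm.sign_off(): hands the job in; it is judged then, once.
The state is a dict: "time_s": time; "joint_positions": joint angles; "qvel": joint speeds; "effort": joint torques, N m; "eef_pos": TCP position; "eef_rot": TCP orientation; "ft_force": force on the tool from outside, world axes, zero at the start; "moment": the same for the moment, N m; "opening": opening from 0.0 (shut) to 1.0 (fully open); "gripper_force": force on a finger pad.
Only numpy, scipy, OpenCV 4.12 (cv2) and the standard library are available. Lean on these libraries where they do the work, as an engineer would, in place of code of your own. Each camera call takes 0.05 s, during which the arm holds its last target. There are 200 camera calls.

TASK

Take the portafilter from the tamping mat and slide it, handle pointing straight out of the front, into the V-shaped rest under the grinder's spout: push gently, without ramming the grinder, until the basket bears firmly on both cheeks of the V and has pushed the orange switch at the back fully in. Then press the start button on top of the grinder right down and let it spring back, leaving the portafilter standing flat and fully home in the rest. Leave the tamper, cup, canister, spoon and tumbler where they stand.

Things in the scene. Friction and masses are not known exactly. Their poses are not given: they have to be found in the camera images.
- portafilter: small coffee portafilter (espresso filter holder), 0.2 to 0.3 kg: a flat-bottomed round steel basket 66 mm across (71 mm at the rim) and 46 mm high with a straight dark wooden handle; it stands flat on its bottom and balances about 21 mm from the basket axis toward the handle. Origin at the centre of the basket's underside; x from the handle to the basket, so the handle points to -x; z up
- portafilter_grip (a point): the place to hold the portafilter, in the middle of the handle's section: 95 mm from the basket's axis along -x and 30 mm above the basket's underside. The handle is 22 mm wide and 24 mm high and runs from 60 to 172 mm from the basket's axis
- portafilter_basket (a point): centre of the basket's underside; axes as the portafilter's
- grinder: electric coffee grinder with bean hopper, fixed to the worktop, aluminium and black, 112 mm wide, 250 mm high. Origin on the worktop below the spout; -x is its front, z up. Its spout ends 116 mm above the worktop; its head overhangs from x = -32 mm, between 130 and 192 mm up; the hopper on the head begins at x = +50 mm
- rest_point (a point): point on the rest's upper face below the spout, 55 mm above the worktop; axes as the grinder's. The rest, a level steel shelf open to the front, is clamped anywhere in a 24 mm adjustment that is not reported: the basket is home on both cheeks with its axis anywhere from 12 mm in front of this point (-x) to 12 mm behind it (+x)
- rest_front (a point): middle of the front edge of the rest's shelf at mid-adjustment, 74 mm in front of rest_point; the true edge is up to 12 mm before or behind it. The shelf is 100 mm wide, 8 mm thick; on it two upright smooth black-faced cheeks, 30 mm high, form a V of 60 degrees that narrows toward +x, symmetrical to the grinder's x axis, 92 mm wide at its mouth, 59 mm behind the true edge
- rest_switch (a joint): travel (m) of the orange sprung switch button that looks out of the back of the V: 0 free, about 0.006 when the basket bears on both cheeks, 0.009 at its stop; a light spring, 0.2 N rising to 0.5 N at 6 mm; the basket starts to push it 6 mm before home. It does not push a released portafilter back out
- start_button_top (a point): centre of the top of the white round start button (24 mm across, 22 mm above the head, about 214 mm above the worktop) on the grinder's head, in a dark collar 40 mm across; pressed downward
- start_button (a joint): travel (m) of the start button: 0 up, 0.006 fully down; a spring of 1.5 N rising to 5 N when fully down
- tamping_mat: black rubber mat, 150 x 210 x 6 mm, fixed on the worktop; the portafilter and the tamper stand on it. Origin at the centre of its underside
- tamper: coffee tamper standing on the mat, 51 mm steel foot and dark wooden knob, 74 mm high; bystander. Origin at the centre of its underside
- cup: small white cup, 62 mm across, 52 mm high; bystander. Origin at the underside
- canister: grey lidded canister, 102 mm across, 130 mm high; bystander. Origin at the underside
- tea_spoon: steel teaspoon lying on the worktop, 130 mm long; bystander. Origin at the underside
- tumbler: drinking glass, 81 mm across, 91 mm high; bystander. Origin at the underside

How it is judged:
On the way, in this order (a step that is already met when the one before it is completed fails the run):
1. the basket bears on both cheeks of the rest (over 0.5 N on each) and has the switch pushed in by at least 4.5 mm (contact force between portafilter and rest_c0 above 0.5 N and contact force between portafilter and rest_c1 above 0.5 N and value of joint rest_switch above 0.0045 m and y of portafilter_basket in the frame of grinder between -0.0025 and 0.0025 m and angle between portafilter's own z axis and vertical below 0.06 rad and angle between the x axis of portafilter and the x axis of grinder, either way round below 0.15 rad), for 0.2 s.
2. the start button is pressed at least 4 mm with the portafilter home (value of joint start_button above 0.004 m and value of joint rest_switch above 0.0045 m and y of portafilter_basket in the frame of grinder between -0.0025 and 0.0025 m and angle between portafilter's own z axis and vertical below 0.06 rad and angle between the x axis of portafilter and the x axis of grinder, either way round below 0.15 rad), for 0.05 s.
At the end, for the whole second after the job is handed in: the portafilter stands at rest and flat (within 0.06 rad) in the rest, released, centred on the grinder within 2.5 mm, handle straight out within 0.15 rad, holding the switch in by at least 4.5 mm; the start button is up again (under 1 mm) (value of joint rest_switch above 0.0045 m and y of portafilter_basket in the frame of grinder between -0.0025 and 0.0025 m and angle between portafilter's own z axis and vertical below 0.06 rad and angle between the x axis of portafilter and the x axis of grinder, either way round below 0.15 rad and value of joint start_button below 0.001 m and linear speed of portafilter below 0.01 m/s and contact force between the fingers and anything else below 0.1 N); the robot touches nothing.
It fails at once if the portafilter is rammed against the grinder or its rest with contact forces over 25 N in all (contact force between portafilter and grinder above 25 N).
It fails at once if the tamper is pushed more than 20 mm from its place (distance of tamper from where it was at the start of the episode above 0.02 m).
It fails at once if the cup, canister, spoon or tumbler is pushed more than 20 mm from its place (distance of any of cup, canister, tea_spoon, tumbler from where it was at the start of the episode above 0.02 m).
It also fails if it takes over 72 s, if anything falls off the work surface, if the arm or the gripper's body presses on something with over 40 N, if the wrist force passes 120 N, or if a joint passes its speed limit or range.

## Working session

There is one attempt and no reset: what is moved stays moved. The work goes in short steps, Python scripts to look and compute and a tool call to move; the robot and the scene stay as the last step left them, time stands still between calls to the robot, and variables do not carry over. Pictures are saved under pics/ and viewed, at most 10 in all, crops included, and the job is handed in when it is done.

Besides the shell and the picture viewer there is one more tool, called after ">>>" as name(argument=value, ...), one argument or row to a line, values as JSON. play_rows: Moves the arm, as the interface text tells. Its arguments: {"type":"object","properties":{"steps":{"type":"string"},"grip_force":{"type":"number"}},"required":["steps"]}

```bash
mkdir -p pics; ls
cat > h.py <<'E'
import numpy as np, cv2
from workcell import arm, snapshot, calibration
from scipy.spatial.transform import Rotation as R
def rot(o):
    o=np.array(o,float)
    if o.shape==(3,3): return o
    return R.from_rotvec(o).as_matrix() if o.size==3 else R.from_quat(o).as_matrix()
def cloud(name):
    c=calibration(name); im,d=snapshot(name); K=np.array(c["mtx"])
    v,u=np.mgrid[:d.shape[0],:d.shape[1]]
    P=np.stack([(u-K[0,2])/K[0,0]*d,-(v-K[1,2])/K[1,1]*d,-d],-1)
    W=P@rot(c["orientation"]).T+np.array(c["xyz"]); W[d==0]=np.nan
    return im,d,W
E
python3 - <<'E'
from h import *
for n in("scene","side"):
    c=calibration(n);print(c)
    im,d,W=cloud(n);cv2.imwrite(f"pics/{n}0.png",im);np.save(n+"W.npy",W)
print(arm.sense(), arm.tcp_to_tips)
E
```

```text
pics
{'mtx': array([[401.92851383,   0.        , 285.17023891],
       [  0.        , 401.92851383, 208.99169155],
       [  0.        ,   0.        ,   1.        ]]), 'xyz': array([-0.22255252,  0.79267296,  0.98390617]), 'orientation': array([ 0.3943055 , -1.06237878, -2.18416621])}
{'mtx': array([[487.83414896,   0.        , 281.534185  ],
       [  0.        , 487.83414896, 209.39422277],
       [  0.        ,   0.        ,   1.        ]]), 'xyz': array([0.23131764, 0.77315532, 1.31955469]), 'orientation': array([ 0.14292619, -0.80920024, -2.67721127])}
{'time_s': 0.1, 'joint_positions': array([ 1.52457517e+00,  3.85492008e-01,  6.75536873e-03, -4.45081049e-04,
       -1.19401085e+00, -2.58572374e-01]), 'qvel': array([ 0.00079973, -0.00189253,  0.00199877,  0.00228737,  0.00143692,
        0.00247644]), 'effort': array([-1.39163069e-03, -3.91686845e+01,  1.87936306e+01,  4.23197553e+00,
        1.34774734e-02, -6.94313667e-05]), 'eef_pos': array([0.1874017 , 0.59569359, 0.23255724]), 'eef_rot': array([ 3.10318164e+00, -4.76871023e-01, -3.21170591e-04]), 'ft_force': array([-0.36935784,  0.15089396,  0.23923285]), 'moment': array([-0.02623247,  0.05520573, -0.03340301]), 'gripper_force': 0.0, 'opening': 0.9992470341026934} 0.011
```

View pics/scene0.png

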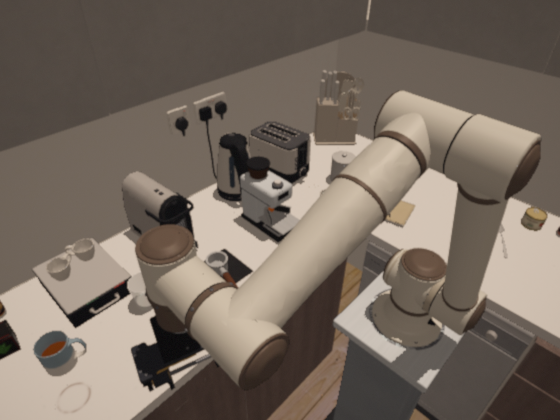

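View pics/side0.png

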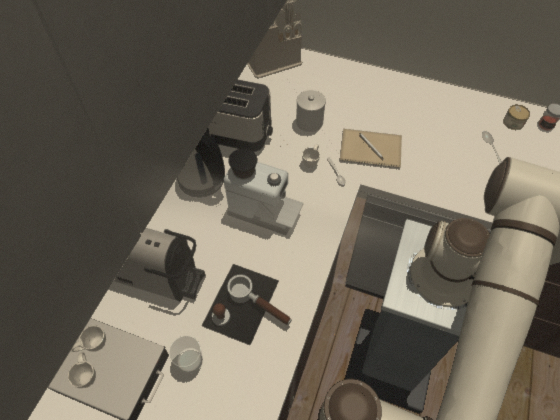

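The side view shows the grinder (body about 258,185, button about 275,178, shelf about 275,212), the portafilter (basket 240,290, handle to 287,320), and the tamper (220,315).

Run:
```python
from h import *
W=np.load("sideW.npy")
for n,(u,v) in dict(basket=(240,290),rimL=(228,288),h1=(262,303),h2=(287,320),tamper=(219,309),mat1=(239,266),mat2=(278,272),mat3=(205,330),mat4=(246,340),btn=(274,177),head1=(287,178),hopper=(243,162),shelf=(298,225),shelf2=(300,208),shelf3=(270,212),cup=(310,157),spoon=(335,170),canister=(311,100),tumbler=(185,353)).items():
    print(n,W[v,u].round(3))
im=cv2.imread("pics/side0.png")
cv2.imwrite("pics/c.png",cv2.resize(im[135:355,190:350],None,fx=3.6,fy=2.7*3.6/2.7*0.75,interpolation=cv2.INTER_CUBIC))
```

```text
basket [0.546 0.264 0.015]
rimL [0.572 0.284 0.05 ]
h1 [0.466 0.29  0.044]
h2 [0.384 0.312 0.044]
tamper [0.562 0.359 0.077]
mat1 [0.581 0.191 0.009]
mat2 [0.465 0.167 0.004]
mat3 [ 0.595  0.402 -0.003]
mat4 [0.475 0.391 0.005]
btn [ 0.544 -0.013  0.214]
head1 [ 0.518 -0.051  0.174]
hopper [ 0.637 -0.011  0.244]
shelf [ 0.466 -0.016 -0.006]
shelf2 [ 0.47  -0.041  0.054]
shelf3 [0.546 0.021 0.079]
cup [ 0.515 -0.279  0.015]
spoon [ 0.417 -0.256  0.013]
canister [ 0.571 -0.442  0.116]
tumbler [0.613 0.484 0.015]
```

View pics/c.png

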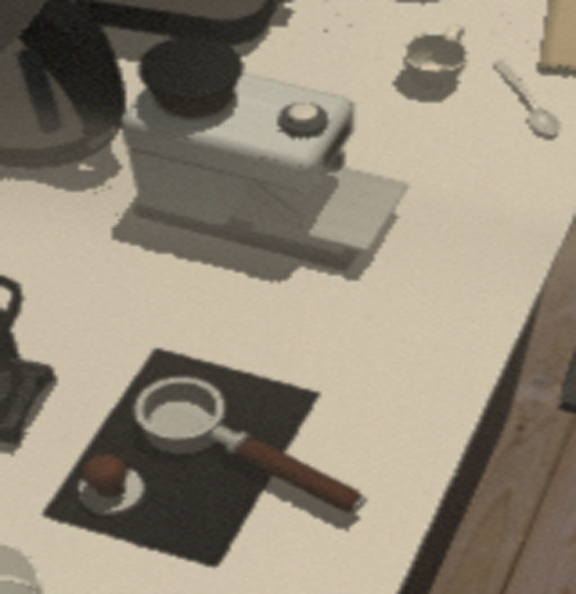

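Crop shows grinder head with white button, bare shelf in front facing the robot, portafilter with handle toward the worktop front, and the tamper on the mat clear of the handle.

Run:
```python
from h import *
W=np.load("sideW.npy"); im=cv2.imread("pics/side0.png")
def rect(m,n):
    p=W[m][:,:2].astype(np.float32); r=cv2.minAreaRect(p); print(n,len(p),p.mean(0).round(4),np.round(cv2.boxPoints(r),4).tolist())
x,y,z=W[...,0],W[...,1],W[...,2]
hd=(z>.18)&(z<.2)&(x>.45)&(x<.72)&(y>-.12)&(y<.1); rect(hd,"head")
sh=(z>.048)&(z<.064)&(x>.42)&(x<.56)&(y>-.12)&(y<.1); rect(sh,"shelf")
b=im.astype(int); br=(b[...,2]>b[...,0]*1.5)&(z>.02)&(z<.06)&(x>.36)&(x<.52)&(y>.24)&(y<.36)
rect(br,"handle"); p=W[br][:,:2]; l=cv2.fitLine(p.astype(np.float32),cv2.DIST_HUBER,0,.01,.01).ravel(); print(l)
rim=(z>.042)&(z<.062)&(x>.49)&(x<.62)&(y>.2)&(y<.32)&~br; q=W[rim][:,:2].astype(np.float32); print("rim",cv2.minEnclosingCircle(q),z[br].mean())
bt=(z>.205)&(x>.5)&(x<.58)&(y>-.06)&(y<.04); rect(bt,"btn")
print(R.from_rotvec(arm.sense()["eef_rot"]).as_matrix().round(3)); print(calibration("wrist"))
```

```text
head 1143 [ 0.5885 -0.0036] [[0.5156999826431274, -0.06759999692440033], [0.6851000189781189, -0.07289999723434448], [0.6883999705314636, 0.03319999948143959], [0.5189999938011169, 0.03849999979138374]]
shelf 687 [ 0.508  -0.0126] [[0.46700000762939453, -0.06719999760389328], [0.557200014591217, -0.07039999961853027], [0.5609999895095825, 0.0357000008225441], [0.4706999957561493, 0.03889999911189079]]
handle 251 [0.4312 0.2993] [[0.3785000145435333, 0.304500013589859], [0.47999998927116394, 0.2721000015735626], [0.4867999851703644, 0.29350000619888306], [0.38530001044273376, 0.32580000162124634]]
[ 0.96029377 -0.2789908   0.431158    0.29927483]
rim ((0.5334087014198303, 0.2710989713668823), 0.047020118683576584) 0.04639592288909211
btn 68 [ 0.5459 -0.0133] [[0.5317000150680542, -0.03200000151991844], [0.5608999729156494, -0.032099999487400055], [0.5611000061035156, 0.0020000000949949026], [0.5317999720573425, 0.002099999925121665]]
[[ 0.954 -0.3   -0.001]
 [-0.3   -0.954 -0.002]
 [ 0.     0.002 -1.   ]]
{'mtx': array([[337.42507321,   0.        , 282.89049562],
       [  0.        , 337.42507321, 208.98587423],
       [  0.        ,   0.        ,   1.        ]]), 'xyz': array([0.26816068, 0.57077304, 0.38442502]), 'orientation': array([-0.21644423,  0.29063741, -1.85918106])}
```

>>> play_rows(
  steps="3 -3.4 0 0 0 0.022 1;3 -3.4 0 0 0 0 1;3 -3.4 0 0 0 0 1;3 -3.4 0 0 0 0 1;3 -3.4 0 0 0 0 1",
)

```text
time_s: 0.6
eef_pos: [0.3382, 0.4245, 0.2332]
eef_rot: [3.11, -0.442, -0.0]
ft_force: [0.4, 0.8, 0.3]
opening: 0.999
gripper_force: 0.0
```

>>> play_rows(
  steps="3 -3.4 0 0 0 0 1;3 -3.4 0 0 0 0 1;3 -3.4 0 0 0 0 1;2 -2.2 -3 0 0 0 1;0 0 0 0 0 0 1",
)

```text
time_s: 1.1
eef_pos: [0.4471, 0.2978, 0.1996]
eef_rot: [3.103, -0.451, -0.009]
ft_force: [-0.3, -0.8, -0.3]
opening: 1.003
gripper_force: 0.0
```

Run:
```python
from h import *
s=arm.sense();print(s["time_s"],s["eef_pos"],s["eef_rot"])
im,d,W=cloud("wrist");cv2.imwrite("pics/w1.png",im);np.save("w1.npy",W)
x,y,z=W[...,0],W[...,1],W[...,2];b=im.astype(int)
br=(b[...,2]>b[...,0]*1.5)&(z>.025)&(z<.06)&(x>.36)&(x<.52)&(y>.24)&(y<.36)
p=W[br][:,:2].astype(np.float32);print(len(p),cv2.fitLine(p,cv2.DIST_HUBER,0,.01,.01).ravel(),cv2.boxPoints(cv2.minAreaRect(p)),np.median(z[br]))
rim=(z>.045)&(z<.062)&(x>.50)&(x<.62)&(y>.2)&(y<.32)&~br;print(cv2.minEnclosingCircle(W[rim][:,:2].astype(np.float32)))
```

```text
1.1 [0.44714881 0.29784599 0.1995862 ] [ 3.10255945 -0.45084563 -0.00885998]
2359 [ 0.9646658  -0.26347658  0.43739256  0.29546592] [[0.37712252 0.30157158]
 [0.4821993  0.27183565]
 [0.48807788 0.29260847]
 [0.3830011  0.3223444 ]] 0.04743519269986213
((0.5407211780548096, 0.26801449060440063), 0.04047650098800659)
```

View pics/w1.png

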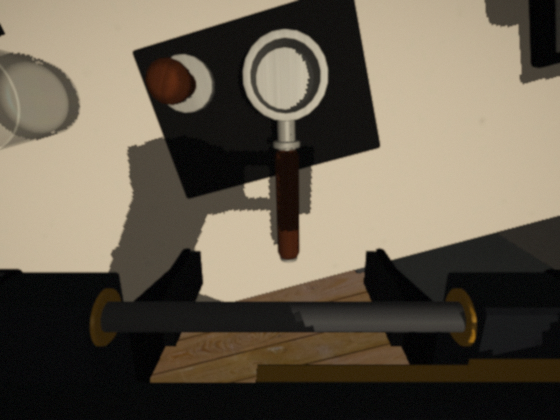

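The picture shows the handle vertical, centred at column ~288, end at (289,258), well between the fingers; the tamper is clear at (180,82).

>>> play_rows(
  steps="0.7 -0.6 -4 0 0 0.016 1;0 0 -4 0 0 0 1;0 0 -4 0 0 0 1;0 0 -3.5 0 0 0 1;0 0 -1.6 0 0 0 1",
)

```text
time_s: 1.65
eef_pos: [0.453, 0.2961, 0.0299]
eef_rot: [3.11, -0.416, -0.004]
ft_force: [-1.0, -0.3, -0.2]
opening: 1.002
gripper_force: 0.0
```

>>> play_rows(
  steps="0 0 0 0 0 0 1;0 0 0 0 0 0 0.2;0 0 0 0 0 0 0;0 0 0 0 0 0 0;0 0 0 0 0 0 0",
  grip_force=60,
)

```text
time_s: 2.15
eef_pos: [0.455, 0.2968, 0.0337]
eef_rot: [-3.112, 0.417, -0.002]
ft_force: [0.8, 0.3, 0.0]
opening: 0.719
gripper_force: 0.0
```

>>> play_rows(
  steps="0 0 0 0 0 0 0;0 0 0 0 0 0 0;0 0 0 0 0 0 0",
)

```text
time_s: 2.45
eef_pos: [0.4546, 0.2962, 0.0327]
eef_rot: [-3.113, 0.418, -0.0]
ft_force: [-0.6, -0.6, 0.5]
opening: 0.449
gripper_force: 0.0
```

>>> play_rows(
  steps="0 -0.5 -0.4 0 0 0 0.45;0 0 0 0 0 0 0.45;0 0 0 0 0 0 0.45",
)

```text
time_s: 2.75
eef_pos: [0.4544, 0.2908, 0.0282]
eef_rot: [3.113, -0.418, -0.001]
ft_force: [-0.2, 0.3, 0.2]
opening: 0.45
gripper_force: 0.0
```

>>> play_rows(
  steps="0 0 0 0 0 0 0;0 0 0 0 0 0 0;0 0 0 0 0 0 0;0 0 0 0 0 0 0;0 0 0 0 0 0 0",
)

```text
time_s: 3.25
eef_pos: [0.4545, 0.2912, 0.0286]
eef_rot: [-3.114, 0.418, -0.0]
ft_force: [-0.2, 0.5, -0.7]
opening: 0.244
gripper_force: 60.0
```

>>> play_rows(
  steps="0 0 1 0 0 0 0;0 0 2 0 0 0 0;0 0 2 0 0 0 0;0 0 2.5 0 0 0 0;0 0 2 0 0 0 0",
)

```text
time_s: 3.75
eef_pos: [0.4543, 0.2911, 0.1251]
eef_rot: [-3.113, 0.418, -0.0]
ft_force: [0.3, 0.8, -1.7]
opening: 0.245
gripper_force: 60.0
```

>>> play_rows(
  steps="-1.5 -2 0 0 0 0.08 0;-1.5 -3 0 0 0 0.08 0;-1.5 -3 0 0 0 0.081 0;-1.5 -3 0 0 0 0 0;-1.5 -3 0 0 0 0 0",
)

```text
time_s: 4.25
eef_pos: [0.3783, 0.1497, 0.1237]
eef_rot: [3.141, -0.04, -0.001]
ft_force: [0.6, 0.0, -1.9]
opening: 0.249
gripper_force: 60.0
```

>>> play_rows(
  steps="-1 -3 0 0 0 0 0;0 -3.5 0 0 0 0 0;0 -3.5 0 0 0 0 0;0 -3 0 0 0 0 0;0 -2 0 0 0 0 0",
)

```text
time_s: 4.75
eef_pos: [0.3684, -0.0007, 0.1238]
eef_rot: [3.141, -0.043, -0.001]
ft_force: [-0.6, 0.5, -2.6]
opening: 0.245
gripper_force: 60.0
```

>>> play_rows(
  steps="0 -1 0 0 0 0 0;0 0 0 0 0 0 0;0 0 0 0 0 0 0",
)

```text
time_s: 5.05
eef_pos: [0.3697, -0.0085, 0.1237]
eef_rot: [-3.141, 0.041, -0.001]
ft_force: [-0.0, 0.4, -1.7]
opening: 0.245
gripper_force: 60.0
```

Run:
```python
from h import *
s=arm.sense();print(s["time_s"],s["eef_pos"],s["eef_rot"],s["ft_force"],s["moment"],s["opening"])
im,d,W=cloud("wrist");cv2.imwrite("pics/w2.png",im);np.save("w2.npy",W)
i2,d2,W2=cloud("side");cv2.imwrite("pics/s2.png",i2);np.save("s2.npy",W2)
```

```text
5.05 [ 0.36972044 -0.00852295  0.12374312] [-3.14108416e+00  4.05721954e-02 -7.32095439e-04] [-0.00934539  0.43448093 -1.68788014] [ 0.00656423  0.17316    -0.00666698] 0.24465481754981375
```

View pics/w2.png

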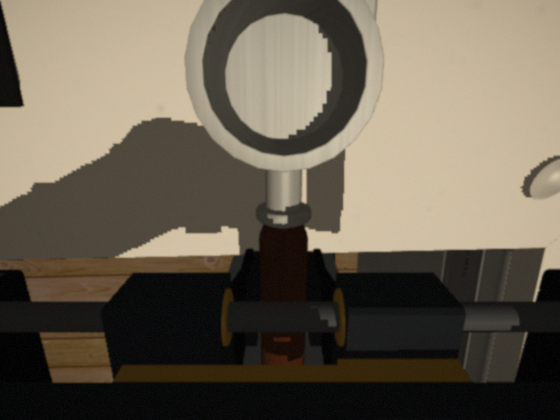

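The picture shows the basket rim (centre ~284,70) held level with the handle straight between the fingers; the rest is hidden behind it, so I measure it from the side view.

Run:
```python
from h import *
for f in("w2","s2"):
    W=np.load(f+".npy");im=cv2.imread("pics/"+f+".png").astype(int);x,y,z=W[...,0],W[...,1],W[...,2]
    br=(im[...,2]>im[...,0]*1.5)
    rim=(z>.133)&(z<.155)&(x>.405)&(x<.51)&(y>-.06)&(y<.04)&~br
    P=W[rim]; 
    if len(P)>20:
        A=np.c_[P[:,:2]-P[:,:2].mean(0),np.ones(len(P))]
        c=np.linalg.lstsq(A,P[:,2],rcond=None)[0]
        k=np.abs(A@c-P[:,2])<.004; c=np.linalg.lstsq(A[k],P[k,2],rcond=None)[0]
        print(f,len(P),"rim plane",c.round(4),cv2.minEnclosingCircle(P[k][:,:2].astype(np.float32)),np.percentile(P[k][:,:2],[1,99],axis=0).round(4).tolist())
    if f=="w2":
        h=br&(z>.11)&(z<.15)&(x<.44);p=W[h][:,:2].astype(np.float32);print(cv2.fitLine(p,cv2.DIST_HUBER,0,.01,.01).ravel())
    else:
        for lo,hi,n,x0,x1 in((.182,.2,"head",.48,.72),(.048,.063,"shelf",.44,.57)):
            m=((z>lo)&(z<hi)&(x>x0)&(x<x1)&(y>-.12)&(y<.1)).astype(np.uint8)
            v,u=np.nonzero(m);p=W[m>0][:,:2]
            # axis: mid of y extents per x bin, front edge per y bin
            ys=[];
            for a in np.arange(x0,x1,.01):
                q=p[(p[:,0]>=a)&(p[:,0]<a+.01)]
                if len(q)>15: ys.append((round(a+.005,3),q[:,1].min().round(4),q[:,1].max().round(4)))
            print(n,ys); print(cv2.boxPoints(cv2.minAreaRect(p.astype(np.float32))).round(4).tolist())
        g=im.min(2); b=(z>.2)&(z<.23)&(x>.51)&(x<.585)&(y>-.05)&(y<.03); print("btn",b.sum(),W[b&(g>130)].mean(0) if (b&(g>130)).any() else g[b], W[b].mean(0))
        o=(im[...,2]>1.6*im[...,0])&(x>.5)&(x<.65)&(y>-.06)&(y<.04); print("orange",o.sum(),W[o].mean(0) if o.any() else 0)
```

```text
w2 13829 rim plane [ 0.0672 -0.0021  0.1453] ((0.44934001564979553, -0.010713883675634861), 0.04573530703783035) [[0.4058, -0.045], [0.4862, 0.0231]]
[ 0.99952585 -0.0307917   0.37334418 -0.0083039 ]
s2 235 rim plane [0.02   0.0253 0.1437] ((0.4574454426765442, -0.010795659385621548), 0.04066547751426697) [[0.4223, -0.0437], [0.4971, 0.0245]]
head [(np.float64(0.525), np.float64(-0.0629), np.float64(0.0338)), (np.float64(0.535), np.float64(-0.0667), np.float64(0.0348)), (np.float64(0.545), np.float64(-0.0663), np.float64(0.0345)), (np.float64(0.555), np.float64(-0.0663), np.float64(0.037)), (np.float64(0.565), np.float64(-0.0631), np.float64(0.0349)), (np.float64(0.575), np.float64(-0.0676), np.float64(0.0353)), (np.float64(0.585), np.float64(-0.0641), np.float64(0.0324)), (np.float64(0.595), np.float64(-0.0652), np.float64(0.0336)), (np.float64(0.605), np.float64(-0.0671), np.float64(0.0336)), (np.float64(0.615), np.float64(-0.0646), np.float64(0.035)), (np.float64(0.625), np.float64(0.0008), np.float64(0.0336)), (np.float64(0.635), np.float64(0.0052), np.float64(0.0331)), (np.float
[... 667 characters left out ...]
(np.float64(0.505), np.float64(-0.0383), np.float64(0.0367)), (np.float64(0.515), np.float64(-0.0549), np.float64(0.036)), (np.float64(0.525), np.float64(-0.0686), np.float64(0.0355)), (np.float64(0.535), np.float64(-0.0693), np.float64(0.0359)), (np.float64(0.545), np.float64(-0.0502), np.float64(0.0361)), (np.float64(0.555), np.float64(-0.0173), np.float64(0.0345)), (np.float64(0.565), np.float64(-0.018), np.float64(0.0329))]
[[0.4675999879837036, -0.0681999996304512], [0.5683000087738037, -0.07000000029802322], [0.5702999830245972, 0.0357000008225441], [0.46950000524520874, 0.03750000149011612]]
btn 124 [ 0.54662843 -0.01907057  0.21240157] [ 0.54496708 -0.01338822  0.20726704]
orange 0 0
```

>>> play_rows(
  steps="0 -0.25 -1.5 0 0 0 0;0 0 -1.5 0 0 0 0;0 0 -1 0 0 0 0;0 0 0 0 0 0 0;0 0 0 0 0 0 0",
)

```text
time_s: 5.65
eef_pos: [0.3699, -0.0107, 0.0837]
eef_rot: [3.141, -0.038, 0.0]
ft_force: [0.6, 0.4, -1.9]
opening: 0.243
gripper_force: 60.0
```

>>> play_rows(
  steps="1 -0.03 0 0 0 0 0;1 -0.03 0 0 0 0 0;1 -0.03 0 0 0 0 0;1 -0.03 0 0 0 0 0;0 0 0 0 0 0 0",
)

```text
time_s: 6.15
eef_pos: [0.4117, -0.0123, 0.0837]
eef_rot: [-3.141, 0.041, -0.003]
ft_force: [-0.1, 0.3, -1.2]
opening: 0.245
gripper_force: 60.0
```

Run:
```python
from h import *
s=arm.sense();print(s["time_s"],s["eef_pos"],s["eef_rot"],s["ft_force"],s["moment"])
im,d,W=cloud("wrist");cv2.imwrite("pics/w3.png",im);np.save("w3.npy",W)
i2,d2,W2=cloud("side");cv2.imwrite("pics/s3.png",np.vstack([im[:230],cv2.resize(i2[130:270,200:340],(560,350),interpolation=cv2.INTER_CUBIC)]));np.save("s3.npy",W2)
```

```text
6.15 [ 0.41169295 -0.01229241  0.0837122 ] [-3.14100434e+00  4.12753086e-02 -2.68663015e-03] [-0.09652871  0.29867681 -1.24652165] [0.00362486 0.1219111  0.02187364]
```

View pics/s3.png

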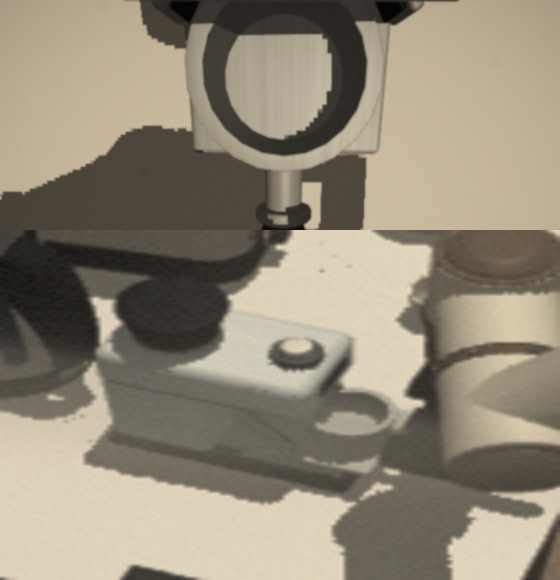

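Top: shelf's front corners visible around (195,152) and (380,152), basket rim spanning 186–382. Bottom: basket is entering beneath the head, clear of the cheeks.

Run:
```python
from h import *
im=cv2.imread("pics/w3.png");W=np.load("w3.npy");z=W[...,2];c=calibration("wrist");K=c["mtx"];Rm=rot(c["orientation"]);o=np.array(c["xyz"])
def ray(u,v,h):
    r=Rm@np.array([(u-K[0,2])/K[0,0],-(v-K[1,2])/K[1,1],-1]);return (o+r*(h-o[2])/r[2])
m=(z>.045)&(z<.068)
for v in range(95,160,6):
    u=np.nonzero(m[v])[0]
    if len(u): print(v,u.min(),u.max(),ray(u.min(),v,.055).round(4),ray(u.max(),v,.055).round(4))
r=((z>.095)&(z<.12)&(W[...,0]>.46));
for v in range(40,130,10):
    u=np.nonzero(r[v])[0]; a,b=ray(u.min(),v,.107),ray(u.max(),v,.107);print(v,u.min(),u.max(),a.round(4),b.round(4),((a+b)/2).round(4)[:2])
A=W[r&(W[...,2]>.1)];print(np.median(A[:,2]))
```

```text
95 379 383 [ 0.4951 -0.0634  0.055 ] [ 0.4951 -0.0654  0.055 ]
101 189 382 [0.4948 0.0329 0.055 ] [ 0.4922 -0.0651  0.055 ]
107 190 381 [0.4919 0.0327 0.055 ] [ 0.4893 -0.0648  0.055 ]
113 190 381 [0.489  0.0331 0.055 ] [ 0.4863 -0.065   0.055 ]
119 191 380 [0.486  0.0329 0.055 ] [ 0.4833 -0.0647  0.055 ]
125 191 380 [0.483  0.0332 0.055 ] [ 0.4803 -0.0648  0.055 ]
131 192 379 [0.4799 0.033  0.055 ] [ 0.4773 -0.0645  0.055 ]
137 192 379 [0.4769 0.0334 0.055 ] [ 0.4742 -0.0647  0.055 ]
143 193 378 [0.4737 0.0332 0.055 ] [ 0.4711 -0.0644  0.055 ]
149 194 377 [0.4706 0.033  0.055 ] [ 0.468 -0.064  0.055]
40 187 380 [0.5145 0.0176 0.107 ] [ 0.5128 -0.0486  0.107 ] [ 0.5137 -0.0155]
50 185 382 [0.5114 0.0187 0.107 ] [ 0.5096 -0.0495  0.107 ] [ 0.5105 -0.0154]
60 184 383 [0.5083 0.0194 0.107 ] [ 0.5064 -0.05    0.107 ] [ 0.5073 -0.0153]
70 185 382 [0.505  0.0194 0.107 ] [ 0.5032 -0.0499  0.107 ] [ 0.5041 -0.0152]
80 186 381 [0.5017 0.0194 0.107 ] [ 0.4999 -0.0497  0.107 ] [ 0.5008 -0.0152]
90 187 380 [0.4984 0.0195 0.107 ] [ 0.4965 -0.0496  0.107 ] [ 0.4975 -0.0151]
100 191 376 [0.495  0.0184 0.107 ] [ 0.4932 -0.0484  0.107 ] [ 0.4941 -0.015 ]
110 194 373 [0.4915 0.0177 0.107 ] [ 0.4897 -0.0475  0.107 ] [ 0.4906 -0.0149]
120 200 368 [0.4879 0.0159 0.107 ] [ 0.4862 -0.0458  0.107 ] [ 0.4871 -0.015 ]
0.10720832938979838
```

>>> play_rows(
  steps="0.7 -0.14 -0.2 0 0 0 0;0.7 -0.02 -0.15 0 0 0 0;0.6 -0.02 -0.1 0 0 0 0;0 0 0 0 0 0 0;0 0 0 0 0 0 0",
)

```text
time_s: 6.75
eef_pos: [0.4294, -0.0144, 0.0788]
eef_rot: [3.141, -0.041, -0.001]
ft_force: [0.1, -0.6, -1.8]
opening: 0.247
gripper_force: 60.0
```

>>> play_rows(
  steps="0.2 0 0 0 0 0 0;0.2 -0.01 -0 0 0 0 0;0.2 0 0 0 0 0 0;0 0 0 0 0 0 0",
)

```text
time_s: 7.15
eef_pos: [0.4359, -0.0143, 0.0791]
eef_rot: [-3.141, 0.04, -0.001]
ft_force: [-0.1, 0.4, -1.9]
opening: 0.244
gripper_force: 60.0
```

>>> play_rows(
  steps="0.1 0 -0.1 0 0 0 0;0 0 0 0 0 0 0;0 0 0 0 0 0 0",
)

```text
time_s: 7.45
eef_pos: [0.4366, -0.0144, 0.0781]
eef_rot: [-3.141, 0.041, -0.0]
ft_force: [0.6, -0.3, -2.3]
opening: 0.247
gripper_force: 60.0
```

>>> play_rows(
  steps="0.1 0 -0.1 0 0 0 0;0 0 0 0 0 0 0;0 0 0 0 0 0 0",
)

```text
time_s: 7.75
eef_pos: [0.4378, -0.0144, 0.0774]
eef_rot: [-3.141, 0.04, -0.001]
ft_force: [-0.9, -1.0, 2.6]
opening: 0.245
gripper_force: 60.0
```

>>> play_rows(
  steps="0.1 0 0 0 0 0 0;0 0 0 0 0 0 0;0 0 0 0 0 0 0",
)

```text
time_s: 8.05
eef_pos: [0.4388, -0.0144, 0.0772]
eef_rot: [-3.141, 0.04, -0.001]
ft_force: [-1.6, -0.4, 2.7]
opening: 0.244
gripper_force: 60.0
```

>>> play_rows(
  steps="0.1 0 0 0 0 0 0;0 0 0 0 0 0 0;0 0 0 0 0 0 0",
)

```text
time_s: 8.35
eef_pos: [0.4397, -0.0144, 0.0771]
eef_rot: [-3.141, 0.04, -0.001]
ft_force: [-1.5, -0.3, 3.0]
opening: 0.246
gripper_force: 60.0
```

>>> play_rows(
  steps="0.1 0 0.04 0 0 0 0;0 0 0 0 0 0 0;0 0 0 0 0 0 0",
)

```text
time_s: 8.65
eef_pos: [0.4406, -0.0144, 0.0774]
eef_rot: [-3.141, 0.041, -0.0]
ft_force: [-0.7, 0.3, 2.5]
opening: 0.249
gripper_force: 60.0
```

>>> play_rows(
  steps="0.1 0 0 0 0 0 0;0 0 0 0 0 0 0;0 0 0 0 0 0 0",
)

```text
time_s: 8.95
eef_pos: [0.4416, -0.0144, 0.0774]
eef_rot: [-3.141, 0.041, -0.0]
ft_force: [-0.6, -0.6, 1.4]
opening: 0.246
gripper_force: 60.0
```

>>> play_rows(
  steps="0.1 0 0 0 0 0 0;0 0 0 0 0 0 0;0 0 0 0 0 0 0",
)

```text
time_s: 9.25
eef_pos: [0.4426, -0.0144, 0.0774]
eef_rot: [-3.141, 0.041, -0.0]
ft_force: [-0.2, -0.4, 1.6]
opening: 0.245
gripper_force: 60.0
```

>>> play_rows(
  steps="0.1 0 0 0 0 0 0;0 0 0 0 0 0 0;0 0 0 0 0 0 0",
)

```text
time_s: 9.55
eef_pos: [0.4436, -0.0144, 0.0774]
eef_rot: [3.141, -0.041, 0.0]
ft_force: [-1.5, 0.4, 0.9]
opening: 0.248
gripper_force: 60.0
```

>>> play_rows(
  steps="0.1 0 0 0 0 0 0;0 0 0 0 0 0 0;0 0 0 0 0 0 0",
)

```text
time_s: 9.85
eef_pos: [0.4446, -0.0144, 0.0774]
eef_rot: [3.141, -0.041, 0.0]
ft_force: [-1.2, -0.1, 1.5]
opening: 0.244
gripper_force: 60.0
```

>>> play_rows(
  steps="0.1 0 0 0 0 0 0;0 0 0 0 0 0 0;0 0 0 0 0 0 0",
)

```text
time_s: 10.15
eef_pos: [0.4456, -0.0144, 0.0774]
eef_rot: [-3.141, 0.041, -0.0]
ft_force: [-1.3, -0.2, 1.5]
opening: 0.244
gripper_force: 60.0
```

>>> play_rows(
  steps="0.1 0 0 0 0 0 0;0 0 0 0 0 0 0;0 0 0 0 0 0 0",
)

```text
time_s: 10.45
eef_pos: [0.4466, -0.0144, 0.0774]
eef_rot: [-3.141, 0.041, -0.0]
ft_force: [-1.7, -0.1, 1.8]
opening: 0.245
gripper_force: 60.0
```

>>> play_rows(
  steps="0.1 0 0 0 0 0 0;0 0 0 0 0 0 0;0 0 0 0 0 0 0",
)

```text
time_s: 10.75
eef_pos: [0.4476, -0.0144, 0.0775]
eef_rot: [-3.141, 0.041, -0.0]
ft_force: [-0.7, -0.7, 1.8]
opening: 0.248
gripper_force: 60.0
```

>>> play_rows(
  steps="0.1 0 0 0 0 0 0;0 0 0 0 0 0 0;0 0 0 0 0 0 0",
)

```text
time_s: 11.05
eef_pos: [0.4486, -0.0144, 0.0775]
eef_rot: [-3.141, 0.041, -0.0]
ft_force: [-0.8, -0.1, 1.0]
opening: 0.246
gripper_force: 60.0
```

>>> play_rows(
  steps="0.1 0 0 0 0 0 0;0 0 0 0 0 0 0;0 0 0 0 0 0 0",
)

```text
time_s: 11.35
eef_pos: [0.4493, -0.0145, 0.0774]
eef_rot: [3.141, -0.041, -0.001]
ft_force: [-3.3, -0.6, 2.1]
opening: 0.244
gripper_force: 60.0
```

>>> play_rows(
  steps="0.05 0 0 0 0 0 0;0 0 0 0 0 0 0;0 0 0 0 0 0 0",
)

```text
time_s: 11.65
eef_pos: [0.4495, -0.0146, 0.0774]
eef_rot: [3.141, -0.041, -0.002]
ft_force: [-4.0, -0.2, 3.3]
opening: 0.247
gripper_force: 60.0
```

>>> play_rows(
  steps="0.05 0 0 0 0 0 0;0 0 0 0 0 0 0;0 0 0 0 0 0 0",
)

```text
time_s: 11.95
eef_pos: [0.4495, -0.0146, 0.0773]
eef_rot: [3.141, -0.041, -0.003]
ft_force: [-6.3, -0.8, 5.4]
opening: 0.248
gripper_force: 60.0
```

>>> play_rows(
  steps="0 0 0 0 0 0 0;0 0 0 0 0 0 0;0 0 0 0 0 0 0.5;0 0 0 0 0 0 0.5;0 0 0 0 0 0 0.5",
)

```text
time_s: 12.45
eef_pos: [0.4517, -0.014, 0.0776]
eef_rot: [-3.141, 0.04, -0.004]
ft_force: [-0.3, -0.2, 0.0]
opening: 0.434
gripper_force: 0.0
```

```bash
cat > m.py <<'E'
from h import *
s=arm.sense();print(s["time_s"],s["eef_pos"],s["eef_rot"],s["ft_force"],s["opening"])
im,d,W=cloud("wrist");z=W[...,2];x,y=W[...,0],W[...,1]
b=im.astype(int);br=(b[...,2]>b[...,0]*1.5)&(z>.07)&(z<.112)&(x<.49)&(abs(y)<.05)
p=W[br][:,:2].astype(np.float32)
if len(p)>50:print("handle",cv2.fitLine(p,cv2.DIST_HUBER,0,.01,.01).ravel(),p.min(0),p.max(0))
m=(z>.045)&(z<.064)&(x>.46)&(x<.53);q=W[m]
for a in np.arange(.465,.53,.01):
    k=q[(q[:,0]>a)&(q[:,0]<a+.01)]
    if len(k)>20:print("shelf",round(a,3),k[:,1].min().round(4),k[:,1].max().round(4))
r=(z>.095)&(z<.113)&(x>.49)&(x<.6)&~br;q=W[r]
if len(q)>50:print("rim",np.percentile(q,[.5,99.5],axis=0).round(4).tolist(),cv2.minEnclosingCircle(q[:,:2].astype(np.float32)))
import sys;cv2.imwrite("pics/%s.png"%sys.argv[1],im);np.save(sys.argv[1]+".npy",W)
E
python3 m.py w4
```

```text
12.45 [ 0.45171357 -0.01404763  0.07763199] [-3.14078674  0.03975594 -0.00355367] [-0.25566223 -0.23266081  0.0096167 ] 0.4342646322733877
handle [ 0.9995451  -0.03015868  0.45394316 -0.01435736] [ 0.40958536 -0.0453375 ] [0.4820122  0.01788873]
shelf 0.465 -0.064 0.0342
shelf 0.475 0.0008 0.0341
```

>>> play_rows(
  steps="0 0 1 0 0 0 0.5;0 0 3 0 0 0 0.5;0 0 4 0 0 0 0.5;0 0 5 0 0 0 0.5;0 0 5 0 0 0 0",
)

```text
time_s: 13.0
eef_pos: [0.4502, -0.0146, 0.2602]
eef_rot: [-3.141, 0.04, -0.002]
ft_force: [1.4, -0.2, -0.6]
opening: 0.467
gripper_force: 0.0
```

>>> play_rows(
  steps="-1 0 1 0 0 0 0;0 0 0 0 0 0 0;0 0 0 0 0 0 0",
  grip_force=20,
)

```text
time_s: 13.3
eef_pos: [0.4397, -0.0144, 0.2667]
eef_rot: [-3.141, 0.041, 0.002]
ft_force: [-0.2, 0.5, -0.6]
opening: 0.221
gripper_force: 0.0
```

```bash
python3 m.py w5
python3 - <<'E'
import cv2
from h import *
W=np.load("w5.npy");im=cv2.imread("pics/w5.png");z=W[...,2]
m=((z>.206)&(z<.222)&(W[...,0]>.51)&(W[...,0]<.58)&(abs(W[...,1]+.015)<.03)).astype(np.uint8)
print(m.sum(),W[m>0].mean(0),cv2.minEnclosingCircle(W[m>0][:,:2].astype(np.float32)))
E
```

```text
13.3 [ 0.43969244 -0.01443912  0.26665957] [-3.14101939e+00  4.05662088e-02  1.87173827e-03] [-0.18693306  0.45153771 -0.59594288] 0.22114103353006215
handle [ 0.9995432  -0.03022279  0.43107092 -0.01373233] [ 0.3717161  -0.02500446] [ 0.4816375  -0.00228439]
shelf 0.465 -0.0648 0.0344
shelf 0.475 -0.2802 0.0346
shelf 0.485 -0.2891 0.0347
shelf 0.495 -0.3076 0.0337
shelf 0.505 -0.3047 0.0339
shelf 0.515 -0.2933 0.0337
shelf 0.525 -0.2907 -0.2367
rim [[0.5085, -0.0361, 0.096], [0.5161, 0.0035, 0.1035]] ((0.5155816078186035, -0.01629289612174034), 0.02089529298245907)
1553 [ 0.5471434  -0.01728148  0.21397654] ((0.5470733642578125, -0.0174872986972332), 0.0187364649027586)
```

View pics/w5.png

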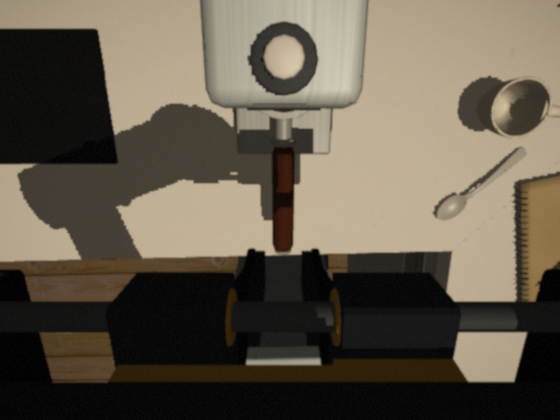

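The picture shows the portafilter straight in the rest (handle column ~284), and the white button in its dark collar at (284,58).

>>> play_rows(
  steps="4 -0.1 0 0 0 0 0;4 -0.1 0 0 0 0 0;2.7 -0.08 -1 0 0 0 0;0 0 -1 0 0 0 0;0 0 0 0 0 0 0",
)

```text
time_s: 13.85
eef_pos: [0.546, -0.0175, 0.2431]
eef_rot: [3.14, -0.042, -0.014]
ft_force: [-0.1, 0.0, 0.1]
opening: 0.005
gripper_force: 0.0
```

>>> play_rows(
  steps="0 0 0 0 0 0 0;0 0 0 0 0 0 0;0 0 0 0 0 0 0",
)

```text
time_s: 14.15
eef_pos: [0.5472, -0.0171, 0.2483]
eef_rot: [-3.141, 0.04, -0.002]
ft_force: [0.5, -0.1, 0.1]
opening: 0.003
gripper_force: 0.0
```

>>> play_rows(
  steps="0 0 -1 0 0 0 0;0 0 -1 0 0 0 0;0 0 -0.3 0 0 0 0;0 0 0 0 0 0 0;0 0 0 0 0 0 0",
)

```text
time_s: 14.65
eef_pos: [0.5473, -0.0173, 0.2246]
eef_rot: [3.141, -0.04, -0.001]
ft_force: [-1.9, -0.1, 1.4]
opening: 0.006
gripper_force: 0.9
```

>>> play_rows(
  steps="0 0 -0.2 0 0 0 0;0 0 -0.1 0 0 0 0;0 0 0 0 0 0 0",
)

```text
time_s: 14.95
eef_pos: [0.5477, -0.0173, 0.2217]
eef_rot: [3.141, -0.04, 0.001]
ft_force: [-2.8, -0.1, 3.2]
opening: 0.005
gripper_force: 1.7
```

>>> play_rows(
  steps="0 0 -0.2 0 0 0 0;0 0 0 0 0 0 0;0 0 0 0 0 0 0",
)

```text
time_s: 15.25
eef_pos: [0.5477, -0.0173, 0.2198]
eef_rot: [3.141, -0.04, 0.001]
ft_force: [-2.4, -0.7, 5.9]
opening: 0.003
gripper_force: 2.3
```

>>> play_rows(
  steps="0 0 -0.15 0 0 0 0;0 0 0 0 0 0 0;0 0 0 0 0 0 0",
)

```text
time_s: 15.55
eef_pos: [0.5477, -0.0173, 0.2194]
eef_rot: [3.141, -0.04, 0.002]
ft_force: [-3.0, 0.6, 9.5]
opening: 0.009
gripper_force: 4.6
```

>>> play_rows(
  steps="0 0 1 0 0 0 0;0 0 2 0 0 0 0;0 0 3 0 0 0 0;-4 0 1 0 0 0 0;-4 0 0 0 0 0 0",
)

```text
time_s: 16.05
eef_pos: [0.468, -0.0168, 0.2887]
eef_rot: [-3.14, 0.042, -0.004]
ft_force: [-0.3, -0.2, 0.2]
opening: 0.004
gripper_force: 0.0
```

>>> play_rows(
  steps="-2.7 0.3 0 0 0 0 0;0 0 0 0 0 0 0;0 0 0 0 0 0 0",
)

```text
time_s: 16.35
eef_pos: [0.4405, -0.014, 0.2882]
eef_rot: [-3.141, 0.04, -0.002]
ft_force: [1.0, 0.0, -0.8]
opening: 0.004
gripper_force: 0.0
```

```bash
python3 m.py w6
python3 - <<'E'
from h import *
W=np.load("w6.npy");z=W[...,2]
m=((z>.206)&(z<.222)&(W[...,0]>.51)&(W[...,0]<.58)&(abs(W[...,1]+.015)<.03)&(cv2.imread("pics/w6.png").min(2)>110))
print(m.sum(),W[m].mean(0))
E
```

```text
16.35 [ 0.44050273 -0.01395755  0.28817179] [-3.14055680e+00  3.97952874e-02 -1.82102832e-03] [ 1.03644916  0.00949239 -0.8084193 ] 0.0036524088487613184
handle [ 0.99954355 -0.03021145  0.43083712 -0.01369001] [ 0.37194043 -0.02495993] [ 0.48172745 -0.00225396]
shelf 0.465 -0.0648 0.0345
shelf 0.475 -0.2789 0.0341
shelf 0.485 -0.2888 0.0349
shelf 0.495 -0.3138 0.034
shelf 0.505 -0.3162 0.0333
shelf 0.515 -0.2934 0.0327
shelf 0.525 -0.2898 -0.2364
rim [[0.4989, -0.036, 0.0956], [0.5168, 0.0046, 0.1033]] ((0.5143113732337952, -0.01566988229751587), 0.021415485069155693)
1031 [ 0.5471322  -0.01765947  0.21444893]
```

View pics/w6.png

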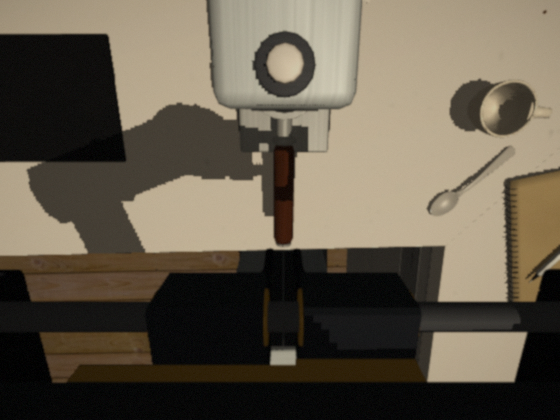

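The picture shows the portafilter unmoved and straight in the rest (handle column ~284), the button up again at (284,63) with its top at 0.214 m, and the arm clear.

```bash
python3 -c "
from workcell import arm
print(arm.sign_off())"
```

```text
the job is handed in; nothing more can be done
None
```

I slid the portafilter fully home in the rest, pressed the start button down until it sprang back up, moved the arm clear and handed the job in at about 16 s; the switch travel and the judge's verdict were not shown to me.

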